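# Lock the lid on a centrifuge rotor

## Robot

A 6-joint arm with a two-finger parallel gripper is mounted at the origin on the work surface. World frame = base frame: x ahead of the robot, y to its left, z up, the work surface at z = 0. Lengths are in m, angles in rad, forces in N, time in s.
With the tool pointing down it reaches from about 0.275 to 0.725 m from the base axis. Payload 15.9 kg.
Tool frame: the origin (TCP) lies on the front face of the gripper's body, between the roots of the fingers; the fingertips stand 73 mm ahead of it and the grasp point (between the pads) lies 54 mm ahead of it; z points along the fingers, y is the line along which they close (so a half turn about z gives the same grasp; the last joint's range is limited). The gripper opens to 85 mm and grips with 20 to 120 N. Pads are 22 mm wide; open, the fingers measure 114 mm over their backs; the gripper's body (76 mm by 85 mm) begins 54 mm behind the grasp point. The pads swing forward as they close: fully open they stand 13 mm farther back than shut.
Start: joints at [1.179, 0.213, -0.034, 1.323, 0, 1.571], TCP at [0.191, 0.462, 0.304] pointing down, gripper open.
Joint ranges: [-2.98, 2.98], [-0.74, 1.72], [-1.14, 1.35], [-2.1, 2.04], [-1.57, 1.44], [-3.14, 3.14]. Speed limits (rad/s): [1.89, 1.89, 2.39, 2.57, 3.14, 3.14].

## Interface

Orientations are given as a rotation vector (axis times angle).
In Python, from station import robot gives the robot as it stands. The module is installed in compiled form; this text tells all that it offers.
- The arm moves only by the tool drive_tool, never from a script. Its argument "motion" is a list that holds one entry, the list of rows, each a list of 7 numbers: the shift along the tool's x, y, z as a fraction of full scale, then the turn, a rotation vector about the tool's x, y, z as a fraction of full scale, then the opening, from -1 (shut) to 1 (fully open). A call has 1 to 8 rows; each row is the pose to reach, as a shift and turn from the pose commanded when the call began, along the tool's axes at that moment, turning the shorter way round; what a row does not reach only later rows make up. Full scale, the value 1, is 120 mm for a shift and pi rad for a turn. A row lasts 1/8 s, in which the tool goes at most 62.5 mm and 10.7 degrees, less where a joint would pass 70% of its speed; a pose out of reach is approached as far as the arm can. A call with a number of a shift or a turn outside -1 to 1 is refused whole. A call with a gripper value outside its range is refused whole. The fingers move at their own pace and stop on an object; the grip force is fixed at half the most. Time passes only in rows, so rows that repeat a pose let the fingers close. It gives the time, the measured TCP pose, the force, the opening and the grip force at its end, in the units of the state.
- robot.observe(): the state, without advancing time (a new reading comes with each control period).
- robot.grab_frame(name): name is "side" or "top" or "wrist"; returns a dict with "image" (384x512x3 uint8, red, green, blue), "intrinsics" (3x3 intrinsics, pixels), "R" (3x3) and "t" (3): a world point X has camera coordinates R X + t. Camera axes: x right, y down, z forward; pixel columns grow to the right and rows downward; lengths in m; the calibration is good to about 2 mm. A picture is of the moment at which its call begins. There is no depth.
- robot.hand_in(): hands the job in; it is judged then, once.
The state is a dict: "time_s": time; "joints": joint angles; "dq": joint speeds; "tau": joint torques, N m; "tcp_pos": TCP position; "orientation": TCP orientation; "wrist_force": force on the tool from outside, world axes, zero at the start; "torque": the same for the moment, N m; "finger_gap": finger opening in m; "grasp_force": force on a finger pad.
Only numpy, scipy, OpenCV 4.12 (cv2) and the standard library are available. Lean on these libraries where they do the work, as an engineer would, in place of code of your own. Each camera call takes 0.05 s, during which the arm holds its last target. There are 200 camera calls.

## Task

The centrifuge rotor is loaded: put its lid on so that it sits fully home on the rim, then turn the lid's wing knob clockwise until it clicks past its detent and stays locked. Set the lid down gently, do not drop or slam it on, leave the other things on the bench where they are, and let go at the end.

Things in the scene. Friction and masses are not known exactly. Their poses are not given: they have to be found in the camera images.
- rotor: Dark metal fixed-angle centrifuge rotor on a black foot, fixed to the bench, 172 mm across, white-capped tubes in its slanting pockets. Origin on its axis at bench height, z up. The flat rim on which the lid sits (radius 71 to 86 mm) is 100 mm above the bench
- rotor_seat (a point): Point on the rotor's axis at rim height: the lid's origin comes to lie here when the lid is home
- rotor_driver (a point): Tip, on the rotor's axis 123 mm above the bench, of the bright square driver, 36 x 36 mm, that stands up in the middle. Its sides are parallel to this point's x and y axes. The square part spans 109 to 117 mm above the bench, the tip above it is conical; below is a narrower neck that the lid's dogs lock under
- lid: Loose aluminium rotor lid, 172 mm across, 66 mm high with its knob, 0.4 to 0.6 kg: flat flange 6 mm thick, shallow cone rising to a hub 29 mm high. Origin at the centre of its underside, z up; starts flat on the bench. It can be lifted and carried by its knob
- lid_socket (a point): Mouth of the square socket in the lid's underside, at the lid's origin: 39 x 39 mm, 25 mm deep, sides parallel to this point's x and y axes. It drops over the rotor's driver in any of four ways (1.5 mm play each side, about 4 degrees of yaw) and then keeps the lid from turning with the knob. Not aligned, the lid rests on the driver's square, more than 10 mm too high
- lid_grip (a point): Place to grip the black wing knob: on the lid's axis, 57 mm above the lid's underside, 9 mm below the knob's top. The wing is 64 mm long along this point's x axis (white line on the +x half), 16 mm thick along y and 32 mm high, on a round foot 48 mm across whose top is 23 mm below this point. The point turns with the knob
- lid_knob (a joint): Knob angle, rad, growing clockwise seen from above. 0: open stop (white line at the lid's short black line, the lid's +x axis). 2.4: locked stop (at the long one). Starts 0 to 0.35. Friction 0.05 N m; from 1.5 it stiffens, 0.2 to 0.4 N m at 2.15; past 2.22 it clicks and runs to 2.4 itself. Let go before that it springs back to about 1.5. It drives two dogs into the socket
- tube_rack: Bystander: grey plastic tube rack, 130 x 200 mm, 73 mm high with the few tubes standing in it; origin at the centre of its underside
- tube_box: Bystander: black tube storage box full of capped tubes, 140 x 90 mm, 57 mm high; origin at the centre of its underside
- reagent_jar: Bystander: amber jar with a white cap, 60 mm across, 85 mm high; origin at the centre of its underside
Not all that is in view belongs to the job. What is shaped like the lid but blue or pink is not meant.

How it is judged:
By the outcome, as a careful person would: the job done as asked, in the order asked, and still so for the second after the job is handed in, with the robot touching nothing.
It also fails if it takes over 56 s, if anything falls off the work surface, if the arm or the gripper's body presses on something with over 40 N, if the wrist force passes 120 N, or if a joint passes its speed limit or range.

## Working session

There is one attempt and no reset: what is moved stays moved. The work goes in short steps, Python scripts to look and compute and a tool call to move; the robot and the scene stay as the last step left them, time stands still between calls to the robot, and variables do not carry over. Pictures are saved under pics/ and viewed, at most 10 in all, crops included, and the job is handed in when it is done.

Besides the shell and the picture viewer there is one more tool, called as a command line: name --argument value ..., lists and objects as JSON in quotes. drive_tool: Moves the arm, as the interface text tells. Shift numbers are shares of 120 mm and turn numbers shares of pi rad, none past 1 either way. Its arguments: {"type":"object","properties":{"motion":{"type":"array"}},"required":["motion"]}

```bash
mkdir -p pics
cat > h.py <<'E'
import numpy as np, cv2, pickle
from station import robot
from scipy.spatial.transform import Rotation as Rn
def shot(n,f):
    d=robot.grab_frame(n); cv2.imwrite(f'pics/{f}.png',d['image'][:,:,::-1]); pickle.dump(d,open(f'pics/{f}.pkl','wb')); return d
def load(f): return pickle.load(open(f'pics/{f}.pkl','rb'))
def ray(d,uv,z):
    K,R,t=map(np.array,(d['intrinsics'],d['R'],d['t'])); c=-R.T@t
    v=R.T@np.linalg.solve(K,[uv[0],uv[1],1.]); return c+v*(z-c[2])/v[2]
def proj(d,X):
    p=np.array(d['intrinsics'])@(np.array(d['R'])@np.array(X)+d['t']); return p[:2]/p[2]
E
python3 - <<'E'
from h import *
a=shot('top','t0');b=shot('side','s0')
cv2.imwrite('pics/top_l.png',cv2.resize(a['image'][:,:,::-1],(800,600)))
cv2.imwrite('pics/side_l.png',cv2.resize(b['image'][:,:,::-1],(800,600)))
for d in(a,b): print(-np.array(d['R']).T@d['t'],np.round(d['R'],2).tolist(),d['intrinsics'][0])
o=robot.observe();print(o)
E
```

```text
[ 0.48205097 -0.01609295  1.2974219 ] [[-0.0, -1.0, -0.02], [-1.0, 0.0, -0.03], [0.03, 0.02, -1.0]] [361.0206093    0.         252.97892421]
[-0.08179629 -1.00108899  0.72801753] [[0.85, -0.53, 0.0], [-0.25, -0.41, -0.88], [0.46, 0.75, -0.48]] [429.0407073    0.         248.72268063]
{'time_s': 0.1, 'joints': array([ 1.17899268e+00,  2.13317377e-01, -3.49939841e-02,  1.32346296e+00,
        9.52244012e-06,  1.57079277e+00]), 'dq': array([-4.94701541e-04,  3.89893936e-05,  1.24791732e-03, -1.39175015e-05,
        3.14021988e-04, -1.78670270e-04]), 'tau': array([-1.33610592e-03, -6.87257195e+01,  4.87800372e+01,  1.24966589e-02,
       -1.73676472e-05, -9.61576632e-06]), 'tcp_pos': array([0.19084131, 0.46190716, 0.30346132]), 'orientation': array([-6.11470318e-01, -3.08130677e+00,  1.50383356e-03]), 'wrist_force': array([0.49171738, 0.4596378 , 0.76347821]), 'torque': array([-0.0211425 ,  0.02201955,  0.01877684]), 'grasp_force': 0.0, 'finger_gap': 0.08517334758816296}
```

View pics/top_l.png

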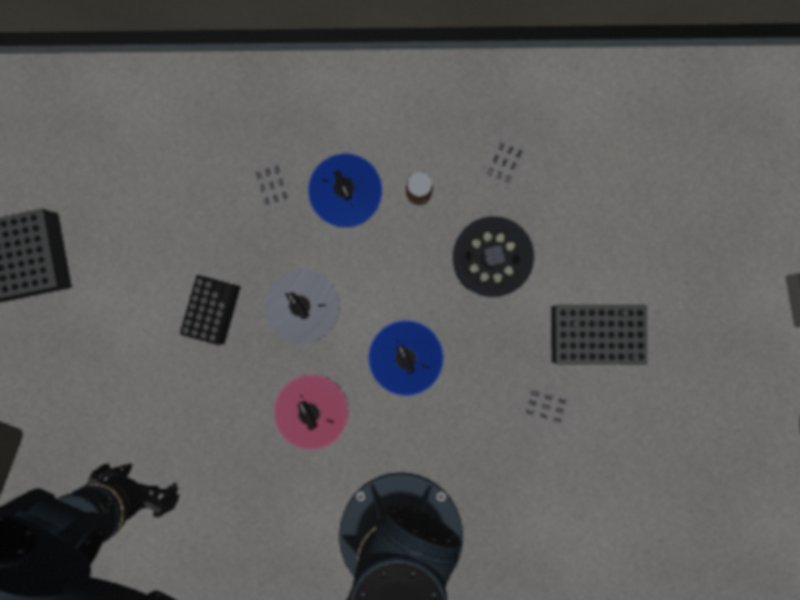

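View pics/side_l.png

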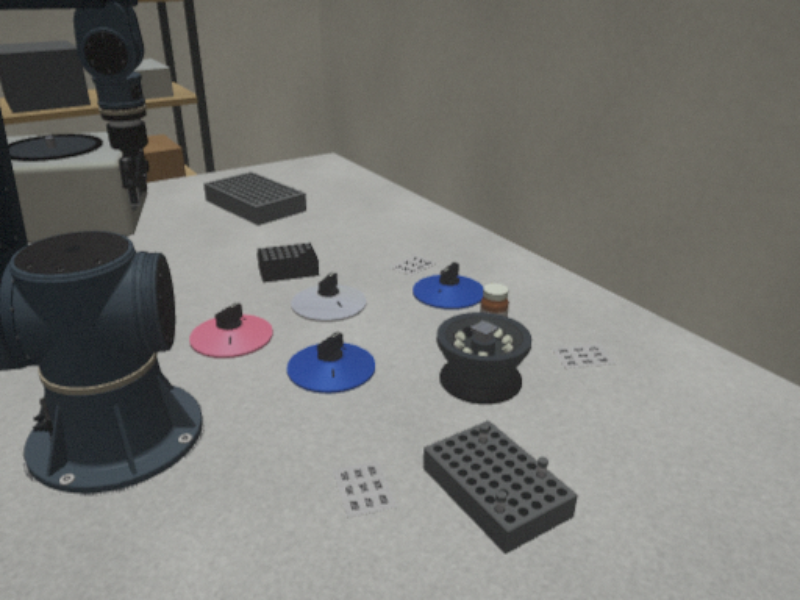

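Candidates in the 800x600 top view are silver (302,306), blue (345,190), blue (405,358) and pink (311,412). The bare aluminium one at (302,306) fits the description. The rotor is at (493,256) and the driver at about (495,255). Next I'll measure both and check the lid in a close crop.

Run:
```python
from h import *
d=load('t0');im=d['image'];s=512/800
# lid: bluish-grey bright vs bench
c=np.array([302,306])*s;r=np.array([493,256])*s
for p in(c,r,(20,200)): print(im[int(p[1])-2:int(p[1])+3,int(p[0])+12:int(p[0])+16].mean((0,1)))
hsv=cv2.cvtColor(im,cv2.COLOR_RGB2HSV)
lab=cv2.cvtColor(im,cv2.COLOR_RGB2LAB).astype(int)
b=im[:,:,2].astype(int)-im[:,:,0]
m=((b>8)).astype(np.uint8);w=np.zeros_like(m);cv2.circle(w,tuple(int(v) for v in c),30,1,-1)
m&=w; cs,_=cv2.findContours(m,0,1);k=max(cs,key=cv2.contourArea);e=cv2.fitEllipse(cv2.convexHull(k));print('lid',e,ray(d,e[0],.004))
g=im.max(2);m=(g<75).astype(np.uint8);w[:]=0;cv2.circle(w,tuple(int(v) for v in r),32,1,-1);m&=w
cs,_=cv2.findContours(m,0,1);k=max(cs,key=cv2.contourArea);e=cv2.fitEllipse(cv2.convexHull(k));print('rot',e,ray(d,e[0],.1))
x,y=int(c[0]),int(c[1]);A=cv2.resize(im[y-32:y+32,x-32:x+32],(400,400),interpolation=2)
x,y=int(r[0]),int(r[1]);B=cv2.resize(im[y-32:y+32,x-32:x+32],(400,400),interpolation=2)
cv2.imwrite('pics/crop1.png',np.clip(np.hstack([A,B])[:,:,::-1]*1.5,0,255))
```

```text
[88.3  90.15 97.85]
[25.85 27.15 27.95]
[106.9  106.3  103.85]
lid ((192.69378662109375, 195.5928192138672), (46.148799896240234, 46.4734992980957), 62.114990234375) [0.52001869 0.22920418 0.004     ]
rot ((315.18438720703125, 163.88063049316406), (51.265647888183594, 52.493980407714844), 57.74525451660156) [ 0.6220199  -0.19623189  0.1       ][ WARN:0@0.314] global loadsave.cpp:1063 imwrite_ Unsupported depth image for selected encoder is fallbacked to CV_8U.
```

View pics/crop1.png

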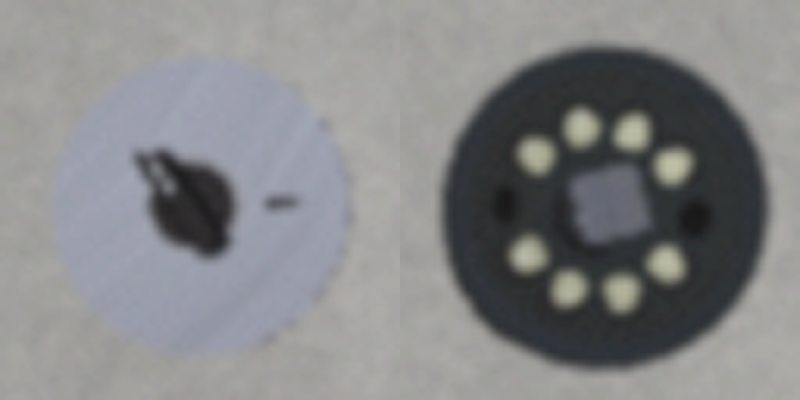

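The crop confirms the aluminium lid: white line pointing up-left, a black index line at the right. The rotor's square driver is tilted slightly. Next I move the wrist camera over the lid.

drive_tool --motion '[[[-0.4,-0.09,0,0,0,0,1],[-0.82,-0.19,0,0,0,0,1],[-0.82,-0.19,0,0,0,0,1]]]'

```text
time_s: 0.48
tcp_pos: [0.2751, 0.4017, 0.3037]
orientation: [0.617, 3.08, -0.001]
wrist_force: [-0.1, 0.4, 0.1]
finger_gap: 0.0852
grasp_force: 0.0
```

drive_tool --motion '[[[-0.4,-0.09,0,0,0,0,1],[-0.82,-0.19,0,0,0,0,1],[-0.82,-0.19,0,0,0,0,1]]]'

```text
time_s: 0.85
tcp_pos: [0.357, 0.3434, 0.3036]
orientation: [-0.617, -3.08, 0.001]
wrist_force: [-0.4, -0.1, 0.3]
finger_gap: 0.085
grasp_force: 0.0
```

drive_tool --motion '[[[-0.4,-0.09,0,0,0,0,1],[-0.82,-0.19,0,0,0,0,1],[-0.82,-0.19,0,0,0,0,1]]]'

```text
time_s: 1.23
tcp_pos: [0.439, 0.2852, 0.3034]
orientation: [-0.615, -3.08, 0.001]
wrist_force: [-1.0, 0.9, 0.1]
finger_gap: 0.0857
grasp_force: 0.0
```

drive_tool --motion '[[[-0.4,-0.09,0,0,0,-0.05,1],[-0.82,-0.18,0,0,0,-0.1,1],[-0.82,-0.18,0,0,0,-0.15,1],[-0.82,-0.18,0,0,0,-0.2,1],[-0.82,-0.18,0,0,0,-0.25,1],[-0.82,-0.18,0,0,0,-0.3,1],[-0.82,-0.18,0,0,0,-0.35,1],[-0.82,-0.18,0,0,0,-0.4,1]]]'

```text
time_s: 2.22
tcp_pos: [0.5194, 0.2301, 0.3038]
orientation: [1.326, -2.848, -0.001]
wrist_force: [-0.1, -0.3, 0.2]
finger_gap: 0.0856
grasp_force: 0.0
```

Run:
```python
from h import *
d=shot('wrist','w1');o=robot.observe();print(o['time_s'],o['joints'].round(3),o['tcp_pos'],Rn.from_rotvec(o['orientation']).as_matrix().round(3).tolist())
print(-np.array(d['R']).T@d['t'],np.round(d['R'],3).tolist(),d['intrinsics'])
cv2.imwrite('pics/w1_l.png',cv2.resize(d['image'][:,:,::-1],(800,600)))
```

```text
2.275 [ 0.417  0.357  0.159  1.373  0.    -0.463] [0.51937553 0.23006625 0.30377717] [[-0.638, -0.77, -0.001], [-0.77, 0.638, 0.0], [0.0, 0.001, -1.0]]
[0.46903054 0.16807556 0.37445237] [[-0.766, 0.643, -0.0], [0.611, 0.727, 0.312], [0.201, 0.239, -0.95]] [[303.99387217   0.         256.71729908]
 [  0.         303.99387217 185.5953781 ]
 [  0.           0.           1.        ]]
```

View pics/w1_l.png

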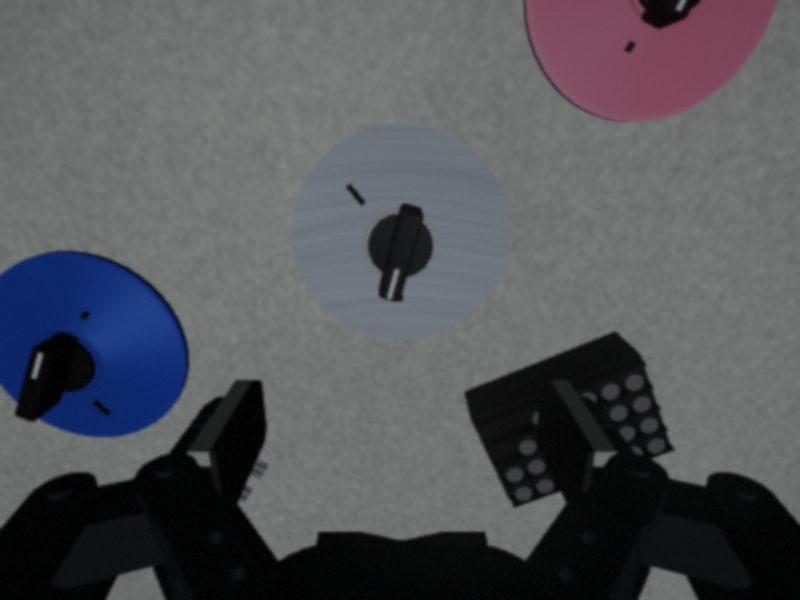

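The lid sits at (400,235) between neighbours that are clear of it. The wing's white line runs (397,270)-(391,298) and an index line runs (348,185)-(364,204). Now I'll measure the lid centre, wing direction and lid yaw.

```bash
cat > m.py <<'E'
from h import *
def lid(d,c,z=0.,r=90,show=True):
    """lid centre from silver ellipse, mark angle & white-line angle; c: rough pixel"""
    im=d['image'];b=im[:,:,2].astype(int)-im[:,:,0]
    m=(cv2.GaussianBlur(b.astype(np.float32),(3,3),0)>7).astype(np.uint8)
    w=np.zeros_like(m);cv2.circle(w,c,r,1,-1);m&=w
    k=max(cv2.findContours(m,0,1)[0],key=cv2.contourArea);h=cv2.convexHull(k)
    P=np.array([ray(d,p[0],z+.005)[:2] for p in h.astype(float)],np.float32)
    (cx,cy),ax,_=cv2.fitEllipse(P);cc,rr=cv2.minEnclosingCircle(P);print('lid',cx,cy,ax,cc,rr)
    f=np.zeros_like(m);cv2.drawContours(f,[h],-1,1,-1);f=cv2.erode(f,np.ones((5,5)))
    g=im.max(2);dk=((g<62)&(f>0)).astype(np.uint8)
    n,l,s,ce=cv2.connectedComponentsWithStats(dk)
    for i in range(1,n):
        if s[i,4]>4:
            q=np.argwhere(l==i)[:,::-1].astype(float)
            ht=.066 if s[i,4]>200 else .012
            Q=np.array([ray(d,p,z+ht)[:2] for p in q]);mu=Q.mean(0)
            print('dark',s[i,4],ce[i].round(1),mu,'ang',np.degrees(np.arctan2(mu[1]-cy,mu[0]-cx)).round(1),'rad',np.hypot(mu[0]-cx,mu[1]-cy))
    return cx,cy
E
python3 - <<'E'
from m import *
d=load('w1');cx,cy=lid(d,(256,150),0,80)
# white line on the wing
im=d['image'];g=im.min(2).astype(int);s=im[165:195,240:262].min(2)
q=np.argwhere(g[165:195,240:262]>100)[:,::-1]+[240,165];print(len(q),q.mean(0),s.max())
def line(q,z):
    Q=np.array([ray(d,p,z)[:2] for p in q.astype(float)]);v=np.linalg.svd(Q-Q.mean(0))[2][0];return Q.mean(0),np.degrees(np.arctan2(v[1],v[0]))
print('white',line(q,.066))
dk=np.argwhere(im[:,:,:].max(2)[115:132,218:238]<62)[:,::-1]+[218,115];print(len(dk),'mark dir',line(dk,.012))
o=robot.observe();print('tcp',o['tcp_pos'])
E
```

```text
lid 0.5203391313552856 0.22736860811710358 (0.1730719804763794, 0.17317886650562286) (0.5203638672828674, 0.2274065613746643) 0.08689139038324356
dark 44 [227. 124.] [0.5232577  0.17827538] ang -86.6 rad 0.04917990406754017
dark 1538 [255.7 158.1] [0.51580832 0.22202427] ang -130.3 rad 0.007006438889299996
168 [249.57738095 185.38095238] 129
white (array([0.53991031, 0.24050892]), np.float64(112.1313102495454))
44 mark dir (array([0.5232577 , 0.17827538]), np.float64(89.85143998437253))
tcp [0.51937553 0.23006625 0.30377717]
```

Run:
```python
from m import *
d=load('w1');im=d['image']
sub=im[165:195,240:262].min(2);print(im[165:195:2,242:260].min(2))
```

```text
[[ 25  24  23  24  23  17  16  16  18  22  23  23  22  25  25  26  25  23]
 [ 23  22  22  22  19  16  17  18  21  22  23  24  24  24  27  24  25  24]
 [ 23  23  24  22  16  14  17  21  22  23  21  23  23  24  24  25  23  24]
 [ 46  28  20  17  15  15  19  23  21  25  32  45  47  35  27  23  23  22]
 [ 95  72  44  23  15  19  18  22  24  45  87 117 116  77  41  24  22  20]
 [109  99  65  30  17  17  21  21  32  68 113 127 108  65  32  24  22  19]
 [106  87  49  21  18  20  22  23  50  95 124 121  81  41  24  21  22  31]
 [103  66  32  18  19  22  22  33  70 114 128 104  60  29  23  20  25  54]
 [ 88  51  23  17  20  23  25  55 105 129 121  76  37  23  20  23  41  83]
 [ 77  39  21  17  22  23  36  77 117 124  92  49  27  21  20  31  66  98]
 [ 66  30  18  20  23  24  54 105 126 111  69  33  21  20  22  44  86 108]
 [ 64  28  20  21  23  40  84 122 125  89  45  26  21  20  29  65  98 113]
 [ 78  46  26  19  27  57 107 125 109  65  31  21  20  19  23  49  91 108]
 [107 100  92  79  66  64  82  92  70  39  25  22  20  22  25  52  91 106]
 [108 108 106 106 106 108 106 103  96  94  93  92  92  92  93  98 104 110]]
```

Run:
```python
from m import *
d=load('w1');g=d['image'].min(2).astype(float)
P=[]
for r in range(174,189):
    c=int(251-(r-181)*.3); xs=np.arange(c-5,c+6); wt=np.clip(g[r,xs]-35,0,None)
    P.append(ray(d,((xs*wt).sum()/wt.sum(),r),.066)[:2])
P=np.array(P);v=np.linalg.svd(P-P.mean(0))[2][0];a=np.degrees(np.arctan2(v[1],v[0]));print(P[0],P[-1],P.mean(0),a)
C=np.array([.5203,.2274]);n=np.array([-v[1],v[0]]);print('offset of axis from line',(C-P.mean(0))@n)
```

```text
[0.52876761 0.23330445] [0.54202861 0.24251311] [0.53535704 0.23789591] 34.7282328247811
offset of axis from line -4.8437706087768255e-05
```

drive_tool --motion '[[[0.01,-0.02,0.25,0,0,0.045,1],[0.01,-0.02,0.5,0,0,0.087,1],[0.01,-0.02,0.75,0,0,0.087,1],[0.01,-0.02,1,0,0,0.087,1],[0.01,-0.02,1,0,0,0.087,1]]]'

```text
time_s: 2.9
tcp_pos: [0.5196, 0.2266, 0.1822]
orientation: [0.913, -3.002, 0.0]
wrist_force: [-0.5, 0.2, 0.7]
finger_gap: 0.0852
grasp_force: 0.0
```

drive_tool --motion '[[[0,0,0.2,0,0,0,1],[0,0,0.4,0,0,0,1],[0,0,0.5,0,0,0,1],[0,0,0.595,0,0,0,1],[0,0,0.595,0,0,0,1]]]'

```text
time_s: 3.52
tcp_pos: [0.5212, 0.2263, 0.1125]
orientation: [0.915, -3.005, -0.0]
wrist_force: [0.9, 0.2, 0.9]
finger_gap: 0.0858
grasp_force: 0.0
```

drive_tool --motion '[[[0,0,0,0,0,0,-1],[0,0,0,0,0,0,-1],[0,0,0,0,0,0,-1],[0,0,0,0,0,0,-1],[0,0,0,0,0,0,-1],[0,0,0,0,0,0,-1]]]'

```text
time_s: 4.28
tcp_pos: [0.5214, 0.2264, 0.1129]
orientation: [-0.916, 3.005, 0.001]
wrist_force: [-2.3, 0.9, 6.0]
finger_gap: 0.0153
grasp_force: 58.7
```

drive_tool --motion '[[[0,0,-0.03,0,0,0,-1],[0,0,-0.15,0,0,0,-1],[0,0,-0.35,0,0,0,-1],[0,0,-0.6,0,0,0,-1],[0,0,-0.8,0,0,0,-1],[0,0,-0.95,0,0,0,-1],[0,0,-1,0,0,0,-1]]]'

```text
time_s: 5.15
tcp_pos: [0.5217, 0.2262, 0.2342]
orientation: [-0.915, 3.003, 0.0]
wrist_force: [0.5, -0.3, -4.7]
finger_gap: 0.0151
grasp_force: 58.8
```

drive_tool --motion '[[[0.03,-0.12,-0.1,0,0,0,-1],[0.09,-0.35,-0.4,0,0,0,-1],[0.17,-0.62,-0.7,0,0,0,-1],[0.23,-0.82,-0.82,0,0,0,-1],[0.24,-0.87,-0.82,0,0,0,-1]]]'

```text
time_s: 5.78
tcp_pos: [0.5564, 0.1215, 0.3319]
orientation: [-0.912, 3.005, -0.001]
wrist_force: [0.0, 0.0, -5.5]
finger_gap: 0.0146
grasp_force: 59.4
```

drive_tool --motion '[[[0.03,-0.12,0,0,0,0,-1],[0.09,-0.35,0,0,0,0,-1],[0.17,-0.62,0,0,0,0,-1],[0.23,-0.82,0,0,0,0,-1],[0.24,-0.87,0,0,0,0,-1]]]'

```text
time_s: 6.4
tcp_pos: [0.59, 0.0194, 0.3299]
orientation: [0.914, -3.004, -0.0]
wrist_force: [0.8, -0.5, -5.1]
finger_gap: 0.0149
grasp_force: 59.5
```

drive_tool --motion '[[[0.03,-0.12,0,0,0,-0.02,-1],[0.09,-0.35,0,0,0,-0.06,-1],[0.17,-0.62,0,0,0,-0.11,-1],[0.23,-0.82,0,0,0,-0.16,-1],[0.24,-0.87,0,0,0,-0.21,-1],[0.24,-0.87,0,0,0,-0.26,-1],[0.24,-0.87,0,0,0,-0.29,-1],[0.24,-0.87,0,0,0,-0.297,-1]]]'

```text
time_s: 7.4
tcp_pos: [0.6242, -0.0814, 0.3304]
orientation: [2.171, -2.27, -0.001]
wrist_force: [-0.4, -0.5, -3.6]
finger_gap: 0.015
grasp_force: 59.5
```

Run:
```python
from h import *
d=shot('wrist','w2');o=robot.observe();print(o['time_s'],o['joints'].round(3),o['tcp_pos'],Rn.from_rotvec(o['orientation']).as_matrix().round(3).tolist(),o['finger_gap'],o['wrist_force'])
print(-np.array(d['R']).T@d['t'])
print('driver expected px*1.5625',proj(d,[.622,-.196,.117])*1.5625)
cv2.imwrite('pics/w2_l.png',cv2.resize(np.clip(d['image'][:,:,::-1]*1.4,0,255).astype(np.uint8),(800,600)))
```

```text
7.45 [-0.13   0.502  0.444  1.514  0.    -1.656] [ 0.62422241 -0.08146727  0.33046106] [[-0.045, -0.999, -0.001], [-0.999, 0.045, 0.0], [-0.0, 0.001, -1.0]] 0.014616805718962662 [-0.69498172  0.72327605 -4.42266715]
[ 0.62182249 -0.16215087  0.40100396]
driver expected px*1.5625 [397.90037039  68.88672278]
```

View pics/w2_l.png

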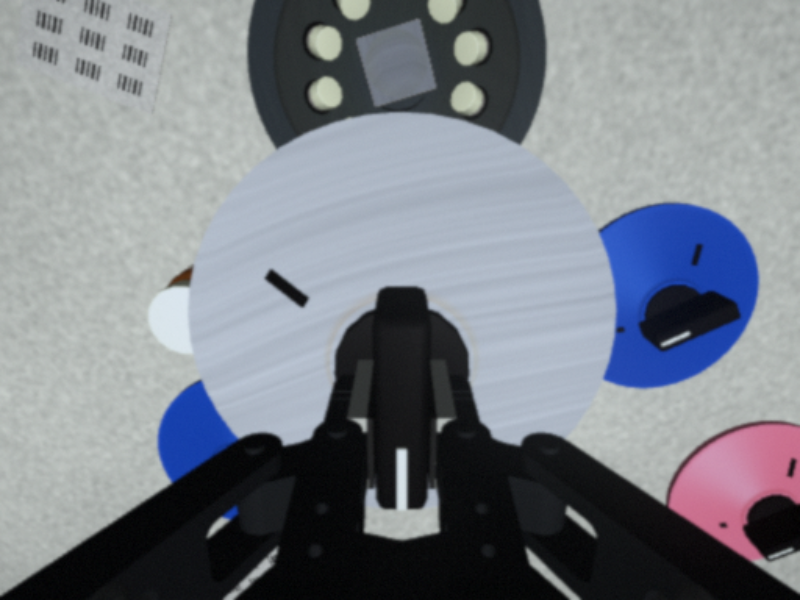

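The driver's bright square shows at corners (356,40), (417,18), (437,89), (374,107). The held lid's long mark is at (266,271)-(307,305), and the wing is square in the pads. Next I measure the yaws.

```bash
cat > y.py <<'E'
from m import *
def driver(d,box):
    x0,y0,x1,y1=box;im=d['image'][y0:y1,x0:x1];b=im[:,:,2].astype(int)-im[:,:,0];g=im.max(2)
    m=((g>70)&(b>3)).astype(np.uint8);m=cv2.morphologyEx(m,cv2.MORPH_OPEN,np.ones((3,3)))
    k=max(cv2.findContours(m,0,1)[0],key=cv2.contourArea).reshape(-1,2)+[x0,y0]
    Q=np.array([ray(d,p.astype(float),.117)[:2] for p in k],np.float32)
    r=cv2.minAreaRect(Q);print('driver',r,'yaw mod90',r[2]%90);return r
def mark(d,box,thr):
    x0,y0,x1,y1=box;q=np.argwhere(d['image'].max(2)[y0:y1,x0:x1]<thr)[:,::-1]+[x0,y0];return q.astype(float)
def mang(d,q,C,z,h):
    Q=np.array([ray(d,p,z+h)[:2] for p in q]);mu=Q.mean(0);v=np.linalg.svd(Q-mu)[2][0]
    return np.degrees(np.arctan2(mu[1]-C[1],mu[0]-C[0])),np.degrees(np.arctan2(v[1],v[0]))%180-180,np.hypot(*(mu-C))
E
python3 - <<'E'
from y import *
d=load('w2');driver(d,(220,5,290,72))
im=d['image'];b=cv2.GaussianBlur((im[:,:,2].astype(int)-im[:,:,0]).astype(np.float32),(3,3),0)
zl=.3305-.1125
P=[]
for a in np.radians(np.arange(-155,-20,3)):   # radial edges of flange, upper arc, image angles
    c=np.array([257,195]);R=np.arange(100,160)
    xy=np.array([c+r*np.array([np.cos(a),np.sin(a)]) for r in R]).round().astype(int)
    s=np.array([im[y,x].astype(int).sum() for x,y in xy if 0<=x<512 and 0<=y<384]); 
    g=np.abs(np.convolve(s,[1,1,0,-1,-1],'valid'));P.append(xy[np.argmax(g)+2])
Q=np.array([ray(d,p.astype(float),zl+.005)[:2] for p in P])
from scipy.optimize import least_squares
f=least_squares(lambda p:np.hypot(*(Q-p[:2]).T)-.086,[.624,-.081],loss='soft_l1',f_scale=.001);print('lid C',f.x,'med res',np.median(np.abs(f.fun)))
T=robot.observe()['tcp_pos']
q2=mark(d,(165,168,202,202),60);q1=mark(load('w1'),(218,115,238,132),62)
for h in(.008,.012,.016,.020):
    print(h,'w1',np.round(mang(load('w1'),q1,(.5203,.2274),0,h),3),'w2',np.round(mang(d,q2,f.x,zl,h),3))
E
```

```text
driver ((0.6229808926582336, -0.19886192679405212), (0.03559121862053871, 0.03551546111702919), 13.525493621826172) yaw mod90 13.525493621826172
lid C [ 0.62584292 -0.08428198] med res 0.0006654628629034209
0.008 w1 [-8.5850e+01 -9.0149e+01  4.9000e-02] w2 [-28.591 -43.741   0.049]
0.012 w1 [-8.6554e+01 -9.0149e+01  4.9000e-02] w2 [-30.485 -43.741   0.049]
0.016 w1 [-8.7257e+01 -9.0149e+01  4.9000e-02] w2 [-32.402 -43.741   0.048]
0.02 w1 [-8.7957e+01 -9.0149e+01  4.9000e-02] w2 [-34.339 -43.741   0.048]
```

Run:
```python
from y import *
def cone(d,p,C,z,h48,s):
    h=h48
    for _ in range(20):
        X=ray(d,p,z+h)[:2];h=h48+s*(np.hypot(*(X-C))-.048)
    return X
def an(d,q,C,z,h,s):
    Q=np.array([cone(d,p,C,z,h,s) for p in q]);mu=Q.mean(0);v=np.linalg.svd(Q-mu)[2][0]
    return np.round([np.degrees(np.arctan2(mu[1]-C[1],mu[0]-C[0])),np.degrees(np.arctan2(v[1],v[0]))%180-180,1e3*np.hypot(*(mu-C))],1)
d1,d2=load('w1'),load('w2');q2=mark(d2,(165,168,202,202),60);q1=mark(d1,(218,115,238,132),62)
for h,s in((.012,-.2),(.015,-.3),(.0183,-.53),(.015,-.53),(.020,-.4)):
    print(h,s,an(d1,q1,np.array([.5203,.2274]),0,h,s),an(d2,q2,np.array([.6258,-.0843]),.218,h,s),an(d2,q2,np.array([.6242,-.0819]),.218,h,s))
```

```text
0.012 -0.2 [-86.5 -88.4  49.2] [-30.4 -38.8  48.7] [-31.6 -38.8  51.3]
0.015 -0.3 [-87.  -87.5  49.3] [-31.8 -36.2  48.5] [-32.8 -36.2  51.2]
0.0183 -0.53 [-87.5 -85.4  49.4] [-33.4 -30.3  48.3] [-34.  -30.3  51.1]
0.015 -0.53 [-87.  -85.4  49.3] [-31.8 -30.3  48.5] [-32.4 -30.3  51.3]
0.02 -0.4 [-87.9 -86.6  49.4] [-34.3 -33.6  48.2] [-35.  -33.6  50.9]
```

drive_tool --motion '[[[0.1,0,0,0,0,0,-1],[0.3,-0.01,0,0,0,0,-1],[0.6,-0.02,0.1,0,0,0,-1],[0.85,-0.022,0.25,0,0,0,-1],[0.957,-0.022,0.4,0,0,0,-1],[0.957,-0.022,0.55,0,0,0,-1],[0.957,-0.022,0.65,0,0,0,-1],[0.957,-0.022,0.7,0,0,0,-1]]]'

```text
time_s: 8.45
tcp_pos: [0.6214, -0.1975, 0.2464]
orientation: [2.168, -2.273, -0.001]
wrist_force: [0.2, 0.4, -4.5]
finger_gap: 0.0148
grasp_force: 59.4
```

Run:
```python
from h import *
o=robot.observe();print(o['time_s'],o['joints'].round(3),o['tcp_pos'],o['orientation'],o['wrist_force'],o['torque'])
a=shot('top','t3');b=shot('side','s3')
p=proj(b,[.623,-.198,.12]);x,y=p.astype(int);B=cv2.resize(b['image'][y-50:y+50,x-66:x+67],(798,600),interpolation=2)
p=proj(a,[.623,-.198,.12]);print(p)
cv2.imwrite('pics/s3_l.png',np.clip(B[:,:,::-1]*1.5,0,255).astype(np.uint8))
```

```text
8.45 [-0.308  0.551  0.313  1.333 -0.    -1.832] [ 0.62136897 -0.19746904  0.24637403] [ 2.16846630e+00 -2.27269089e+00 -7.22448886e-04] [ 0.1744198   0.38072898 -4.47958535] [0.01020277 0.02768598 0.03510472]
[316.64836803 162.86229069]
```

View pics/s3_l.png

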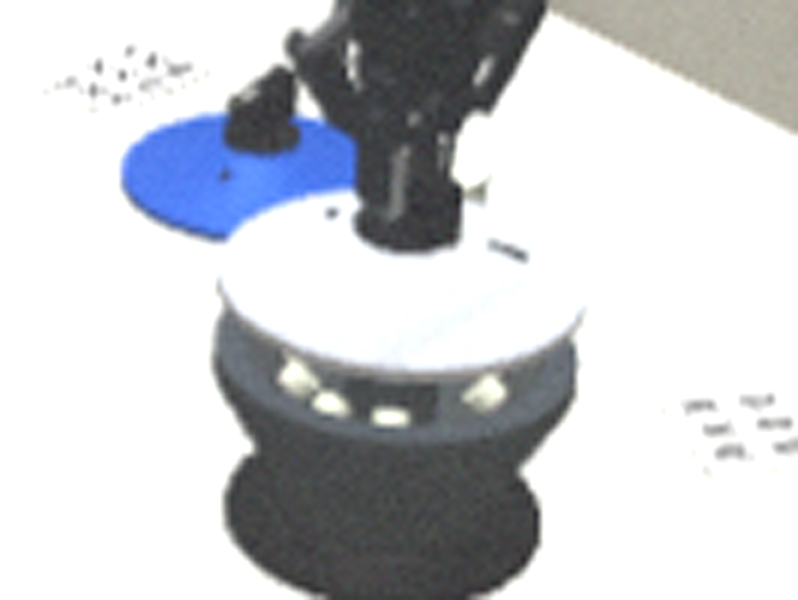

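The side crop shows the lid level above the rim, x-extents 218-588 against the rotor's 213-577. I'll turn that into a relative offset.

Run:
```python
from h import *
b=load('s3');im=b['image'].astype(float);g=im.mean(2)
p=proj(b,[.623,-.198,.12]);x0,y0=int(p[0])-66,int(p[1])-50
def edge(row,c,w=6):  # strongest horizontal gradient, subpixel
    c=int(round(c));r=g[row];xs=np.arange(c-w,c+w+1);gr=np.abs(r[xs+1]-r[xs-1]);k=gr.argmax();s=slice(max(k-2,0),k+3);return (xs[s]*gr[s]).sum()/gr[s].sum()
def pred(C,z,r=.086):
    t=np.linspace(0,2*np.pi,721);U=np.array([proj(b,[C[0]+r*np.cos(a),C[1]+r*np.sin(a),z]) for a in t]);return U[:,0].min(),U[:,0].max(),U[U[:,0].argmin(),1],U[U[:,0].argmax(),1]
# rotor rim sides a little below the rim top; lid: blue-minus-red or bg? print both
print('pred rotor',pred((.623,-.198),.1),'pred lid',pred((.6214,-.1975),.134))
for row in range(y0+44,y0+62): 
    L,R=x0+216/6,x0+580/6
    print(row,round(edge(row,L),2),round(edge(row,R),2), end=' | ')
```

```text
pred rotor (np.float64(279.93045232379717), np.float64(340.7144568241571), np.float64(212.58238307490734), np.float64(216.52086278046337)) pred lid (np.float64(279.7937845196918), np.float64(341.4182828137963), np.float64(202.31515443886406), np.float64(206.14625296636086))
201 274.15 339.29 | 202 280.87 338.16 | 203 280.36 346.08 | 204 280.25 344.81 | 205 279.89 346.6 | 206 281.33 343.26 | 207 280.88 342.05 | 208 282.43 341.28 | 209 280.28 339.95 | 210 279.76 340.21 | 211 279.53 338.61 | 212 279.36 339.42 | 213 279.24 338.68 | 214 279.19 339.21 | 215 279.06 339.64 | 216 278.85 339.75 | 217 278.98 339.96 | 218 279.03 339.77 |
```

drive_tool --motion '[[[-0.005,0.009,0.04,0,0,0,-1],[-0.005,0.009,0.08,0,0,0,-1],[-0.005,0.009,0.11,0,0,0,-1],[-0.005,0.009,0.13,0,0,0,-1],[-0.005,0.009,0.145,0,0,0,-1],[-0.005,0.009,0.145,0,0,0,-1]]]'

```text
time_s: 9.3
tcp_pos: [0.6205, -0.1962, 0.2294]
orientation: [2.169, -2.272, -0.0]
wrist_force: [-0.2, 0.7, -4.9]
finger_gap: 0.0149
grasp_force: 59.6
```

drive_tool --motion '[[[0,0,0.01,0,0,0,-1],[0,0,0.02,0,0,0,-1],[0,0,0.025,0,0,0,-1],[0,0,0.025,0,0,0,-1]]]'

```text
time_s: 9.8
tcp_pos: [0.6206, -0.1962, 0.2265]
orientation: [2.169, -2.272, -0.0]
wrist_force: [-0.1, -0.7, -5.3]
finger_gap: 0.0149
grasp_force: 59.6
```

drive_tool --motion '[[[0,0,0.015,0,0,0,-1],[0,0,0.03,0,0,0,-1],[0,0,0.045,0,0,0,-1],[0,0,0.06,0,0,0,-1],[0,0,0.075,0,0,0,-1],[0,0,0.085,0,0,0,-1],[0,0,0.09,0,0,0,-1]]]'

```text
time_s: 10.68
tcp_pos: [0.6206, -0.1962, 0.2157]
orientation: [2.169, -2.272, -0.0]
wrist_force: [0.5, -0.3, -3.9]
finger_gap: 0.0153
grasp_force: 59.6
```

drive_tool --motion '[[[0,0,0.005,0,0,0,-1],[0,0,0.01,0,0,0,-1],[0,0,0.015,0,0,0,-1],[0,0,0.02,0,0,0,-1],[0,0,0.02,0,0,0,-1]]]'

```text
time_s: 11.3
tcp_pos: [0.6206, -0.1962, 0.2133]
orientation: [2.169, -2.272, -0.0]
wrist_force: [0.6, -0.1, -4.8]
finger_gap: 0.0146
grasp_force: 59.6
```

drive_tool --motion '[[[0,0,0.004,0,0,0,-1],[0,0,0.008,0,0,0,-1],[0,0,0.012,0,0,0,-1],[0,0,0.012,0,0,0,-1]]]'

```text
time_s: 11.8
tcp_pos: [0.6206, -0.1962, 0.2129]
orientation: [-2.169, 2.272, -0.001]
wrist_force: [-5.6, 1.9, 9.1]
finger_gap: 0.0149
grasp_force: 61.6
```

Seated: the lid took load exactly 100 mm above its bench height. Before turning, I check how far the knob axis is off the tool axis along the wing, using w2.

Run:
```python
from h import *
d=load('w2');g=d['image'].max(2)
print(g[180:210,257].tolist());print(g[284:334,257].tolist())
z=.218+.066
T=np.array([.6242,-.0815])
for v in(187,200,325,327): print(v,((ray(d,(257,v),z)[:2]-T)@np.array([-.045,-.999])*1e3).round(1))
```

```text
[145, 144, 130, 76, 31, 19, 16, 17, 15, 17, 18, 16, 18, 18, 17, 15, 15, 13, 15, 15, 14, 13, 14, 17, 17, 17, 17, 18, 19, 23]
[18, 22, 54, 109, 153, 166, 167, 168, 167, 167, 166, 167, 166, 167, 166, 167, 166, 167, 166, 167, 166, 166, 165, 165, 166, 164, 164, 164, 165, 165, 165, 165, 165, 165, 166, 165, 163, 165, 164, 163, 164, 160, 149, 138, 134, 133, 133, 132, 131, 130]
187 41.7
200 36.0
325 -27.7
327 -28.9
```

drive_tool --motion '[[[0,0,-0.004,0,0,0,-0.3],[0,0,-0.004,0,0,0,-0.3],[0.008,0,-0.004,0,0,0,-0.3],[0.008,0,-0.004,0,0,0,-0.3]]]'

```text
time_s: 12.3
tcp_pos: [0.6205, -0.1972, 0.2123]
orientation: [2.169, -2.272, -0.0]
wrist_force: [-0.9, 0.3, 0.2]
finger_gap: 0.03
grasp_force: 0.0
```

drive_tool --motion '[[[0,0,0,0,0,0,-1],[0,0,0,0,0,0,-1],[0,0,0,0,0,0,-1],[0,0,0,0,0,0,-1],[0,0,0,0,0,0,-1]]]'

```text
time_s: 12.92
tcp_pos: [0.6206, -0.1972, 0.2125]
orientation: [-2.169, 2.272, -0.0]
wrist_force: [0.5, -0.7, 3.1]
finger_gap: 0.0154
grasp_force: 58.9
```

drive_tool --motion '[[[0,0,0,0,0,0.03,-1],[0,0,0,0,0,0.07,-1],[0,0,0,0,0,0.11,-1],[0,0,0,0,0,0.15,-1],[0,0,0,0,0,0.19,-1],[0,0,0,0,0,0.23,-1],[0,0,0,0,0,0.27,-1],[0,0,0,0,0,0.3,-1]]]'

```text
time_s: 13.92
tcp_pos: [0.6209, -0.1973, 0.2125]
orientation: [-0.896, 3.01, -0.001]
wrist_force: [2.4, -1.8, -0.1]
finger_gap: 0.0154
grasp_force: 58.8
```

Run:
```python
from h import *
o=robot.observe();print(o['time_s'],o['joints'].round(3),o['tcp_pos'],o['wrist_force'],o['torque'],o['finger_gap'])
```

```text
13.925 [-0.308  0.558  0.238  1.25  -0.    -0.886] [ 0.62088423 -0.19733647  0.21246337] [ 2.40425623 -1.81521146 -0.11483877] [-0.34061334 -0.63659848  0.07376201] 0.015407349603284192
```

drive_tool --motion '[[[0,0,0,0,0,0.03,-1],[0,0,0,0,0,0.07,-1],[0,0,0,0,0,0.11,-1],[0,0,0,0,0,0.15,-1],[0,0,0,0,0,0.19,-1],[0,0,0,0,0,0.23,-1],[0,0,0,0,0,0.26,-1],[0,0,0,0,0,0.28,-1]]]'

```text
time_s: 14.92
tcp_pos: [0.6208, -0.1974, 0.2126]
orientation: [0.469, 3.105, -0.001]
wrist_force: [3.1, -3.6, 2.8]
finger_gap: 0.0147
grasp_force: 59.3
```

Run:
```python
from h import *
o=robot.observe();print(o['time_s'],o['joints'].round(3),o['tcp_pos'],o['wrist_force'],o['torque'],o['finger_gap'])
```

```text
14.925 [-0.308  0.558  0.238  1.25  -0.    -0.008] [ 0.62081309 -0.19741115  0.21262678] [ 3.12289619 -3.63399515  2.75700797] [-0.34568436 -0.57456877  0.55790333] 0.014703025828698868
```

drive_tool --motion '[[[0,0,0,0,0,0.02,-1],[0,0,0,0,0,0.04,-1],[0,0,0,0,0,0.06,-1],[0,0,0,0,0,0.08,-1],[0,0,0,0,0,0.08,-1]]]'

```text
time_s: 15.55
tcp_pos: [0.621, -0.1974, 0.2125]
orientation: [0.853, 3.023, -0.0]
wrist_force: [4.0, -3.1, 8.6]
finger_gap: 0.0146
grasp_force: 62.0
```

Run:
```python
from h import *
o=robot.observe();print(o['time_s'],o['joints'].round(3),o['tcp_pos'],o['wrist_force'],o['torque'],o['finger_gap'])
```

```text
15.55 [-0.308  0.558  0.238  1.25  -0.     0.242] [ 0.62095039 -0.19737693  0.21250764] [ 3.9561287  -3.1226026   8.57974689] [-0.33354376 -1.05230514 -0.11257623] 0.01458858205005998
```

The torque changed sign (0.56 to -0.11 N·m), so it clicked. I follow through slightly, then open.

drive_tool --motion '[[[0,0,0,0,0,0.012,-1],[0,0,0,0,0,0.012,-1],[0,0,0,0,0,0.012,0],[0,0,0,0,0,0.012,1],[0,0,0,0,0,0.012,1],[0,0,0,0,0,0.012,1],[0,0,0,0,0,0.012,1]]]'

```text
time_s: 16.42
tcp_pos: [0.6205, -0.1972, 0.2123]
orientation: [-0.908, -3.007, -0.0]
wrist_force: [1.1, 0.1, -0.9]
finger_gap: 0.0856
grasp_force: 0.0
```

drive_tool --motion '[[[0,0,-0.15,0,0,0,1],[0,0,-0.4,0,0,0,1],[0,0,-0.7,0,0,0,1],[0,0,-0.95,0,0,0,1],[0,0,-1,0,0,0,1],[0,0,-1,0,0,0,1]]]'

```text
time_s: 17.18
tcp_pos: [0.6206, -0.1972, 0.3319]
orientation: [-0.908, -3.007, -0.0]
wrist_force: [-0.1, -0.4, 0.1]
finger_gap: 0.0853
grasp_force: 0.0
```

Run:
```python
from h import *
o=robot.observe();print(o['time_s'],o['tcp_pos'],o['wrist_force'],o['finger_gap'])
w=shot('wrist','w9');b=shot('side','s9')
p=proj(b,[.623,-.198,.12]);x,y=p.astype(int);B=cv2.resize(b['image'][y-50:y+50,x-40:x+40],(400,500),interpolation=2)
p=proj(w,[.621,-.198,.13]);W=cv2.resize(w['image'][:320,96:416],(400,400));W=np.vstack([W,np.zeros((100,400,3),np.uint8)])
cv2.imwrite('pics/end.png',np.clip(np.hstack([W,B])[:,:,::-1]*1.4,0,255).astype(np.uint8))
```

```text
17.175 [ 0.62063574 -0.19717218  0.3319378 ] [-0.11904208 -0.40443666  0.05812966] 0.08526901287070754
```

View pics/end.png

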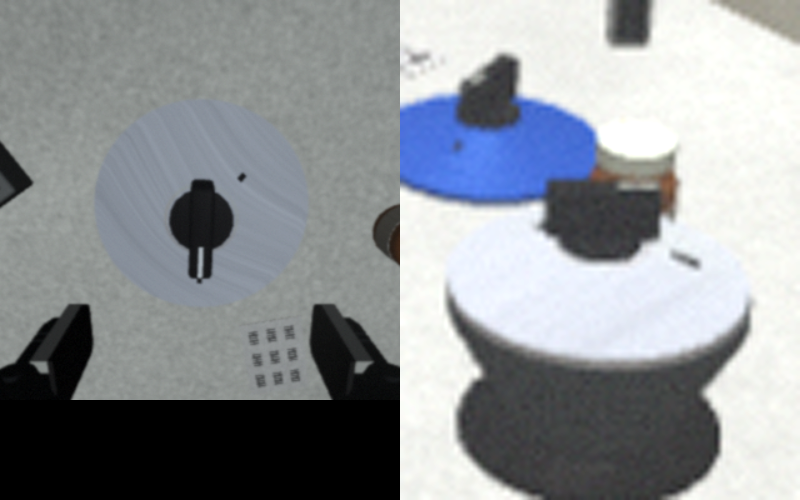

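The wrist view shows the white line at (200,262) pointing at the long mark (200,281), with the short mark off at (241,177). The side view shows the flange flush on the rim, and the gripper is clear. The knob is locked, so I'm handing in.

```bash
python3 -c "
from station import robot
print(robot.hand_in())"
```

```text
the job is handed in; nothing more can be done
None
```

The lid is fully home on the rotor rim, its knob is turned clockwise past the click and locked at the long mark, and the gripper is open and clear; I handed the job in at about 17 s and got no verdict back.

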